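Lock the pill organiser away and tug-test the latch

TASK

Slip the ring-shaped pill organiser all the way down over the blue spindle in the medicine cabinet, then swing the glass lid down and press it until the latch clicks shut. Prove that the latch holds: pull the steel handle straight out from the lid with about 10 N (green band showing on its stems, no red) for a good second, then let go and leave the lid latched. Leave the dish, the nail clipper and the cream jar where they are.

Things in the scene. Friction and masses are not known exactly. Their poses are not given: they have to be found in the camera images.
- cabinet: Cream countertop medicine cabinet, fixed, 180 deep (x) by 220 wide (y), front wall 40 high, rear 150 high, side walls 7 thick sloping 30 degrees between them, inner floor 12 above the counter. Origin: centre of the underside, on the counter; its x axis points from its low front to its tall rear, z up. Its low front looks roughly to the robot's right (-y). It stands at a different place and yaw each time.
- spindle_base (a point): Foot of the blue upright spindle on the cabinet's inner floor, 10 in front of the cabinet's middle. The spindle is 16 in diameter for 27, then tapers to 7 at its top. Axes as the cabinet's.
- spindle_top (a point): Top of the spindle, 34 above spindle_base. The open lid hangs over it, so a tool pointing straight down fouls the lid; come in tilted from the front by about 40 degrees.
- lid (a joint): Angle of the teal-framed glass lid, rad: 0 shut (lid slopes 30 degrees down towards the cabinet's front), grows as it swings up about the rear edge, 1.5 at its stop. A stiff hinge keeps it where it is left (about 4 N at the handle lifts it when unlatched). The sprung latch needs about 5 N at the front edge over the last 0.06 rad; latched is below about 0.01.
- lid_hinge (a point): Point on the hinge line, middle of the width. This frame turns with the lid: -x runs from the hinge down the lid (its free edge at 212), y across, z out of the outer face. The lid is 220 wide; its underside lies at z = 0, its outer face at z = 8.
- lid_press (a point): Middle of the flat front rail on the lid's outer face, 185 from the hinge (lid frame -185, 0, 8): a good place to push the lid down. Axes as lid_hinge.
- pull (a joint): How far the steel pull handle is drawn out of the lid, m, 0 at rest, 0.020 at its stop. A spring of 1 N per mm draws it back: 0.010 means a pull of 10 N. White band shows on the stems first, green from 0.006, red from 0.015.
- handle (a point): Centre of the handle's bar: steel, 100 long along y, 10 thick along the slope (x), 20 high (z), standing on two stems 10 in diameter at y = +-30; its middle is 145 from the hinge and 30 above the lid's outer face, bar underside 20 above it. Axes as lid_hinge; z is the direction to pull.
- catch (a joint): Travel of the orange press button (18 in diameter, at the front of the cabinet) with the latch nose, m: 0 at rest, up to 0.007 pressed in, up-slope; pressed it frees the lid. It moves by itself while the lid passes the latch.
- organiser: White plastic ring-shaped pill organiser with seven coloured compartment lids on top, 54 outside diameter, 26 hole, 30 high, about 90 g. Origin: centre of the underside; z up. It starts flat on the mat.
- mat: Dark grey silicone mat, fixed, 130 by 130 by 4. Origin: centre of its underside.
- dish: Blue ceramic dish, 100 across, 30 high, a bystander. Origin: centre of its underside.
- clipper: Steel nail clipper, 62 by 14 by 9, a bystander, lying on the counter. Origin: centre of its underside, x lengthwise.
- jar: White screw-top cream jar, 60 across, 45 high, a bystander. Origin: centre of its underside.
There are look-alikes about, which are no part of the job. There is more than one size of the organiser; the job needs the smallest.

How it is judged:
On the way, in this order (a step that is already met when the one before it is completed fails the run):
1. the organiser sits fully down over the spindle (horizontal distance between organiser and spindle_base below 0.009 m and z of organiser in the frame of spindle_base below 0.004 m and angle between organiser's own z axis and vertical below 0.12 rad), for 0.2 s.
2. the lid is shut and the latch has caught (value of joint lid below 0.02 rad and value of joint catch below 0.002 m), for 0.2 s.
3. the handle is pulled with 6 to 15 N (green, no red) for 0.8 s while the lid stays shut (all of step 2 and value of joint pull between 0.006 and 0.015 m), for 0.8 s.
At the end, for the whole second after the job is handed in: The organiser stands at rest on the spindle (within 9 mm of its axis, its underside within 4 mm of the cabinet floor, upright), the lid is latched (angle under 0.02 rad, latch nose back within 2 mm) and the handle is back in (under 2 mm) (all of step 1 and all of step 2 and value of joint pull below 0.002 m and linear speed of organiser below 0.02 m/s); the robot touches nothing.
It fails at once if the handle is pulled far into the red (over 16.5 N) (value of joint pull above 0.0165 m).
It fails at once if the dish is moved by more than 20 mm (distance of dish from where it was at the start of the episode above 0.02 m).
It fails at once if the clipper is moved by more than 20 mm (distance of clipper from where it was at the start of the episode above 0.02 m).
It fails at once if the cream jar is moved by more than 20 mm (distance of jar from where it was at the start of the episode above 0.02 m).
It also fails if it takes over 67 s, if anything falls off the work surface, if the arm or the gripper's body presses on something with over 40 N, if the wrist force passes 120 N, or if a joint passes its speed limit or range.

ROBOT

A 6-joint arm with a two-finger parallel gripper is mounted at the origin on the work surface. World frame = base frame: x ahead of the robot, y to its left, z up, the work surface at z = 0. Lengths are in m, angles in rad, forces in N, time in s.
With the tool pointing down it reaches from about 0.275 to 1 m from the base axis. Payload 8.4 kg.
Tool frame: the origin (TCP) lies at the very end of the fingers, on their centre line; the grasp point (between the pads) lies 19 mm behind it; z points along the fingers, y is the line along which they close (so a half turn about z gives the same grasp; the last joint's range is limited). The gripper opens to 85 mm and grips with 20 to 120 N. Pads are 22 mm wide; open, the fingers measure 114 mm over their backs; the gripper's body (76 mm by 85 mm) begins 54 mm behind the grasp point. The pads swing forward as they close: fully open they stand 13 mm farther back than shut.
Start: joints at [-1.246, 0.353, 1.633, -0, 1.155, -0.002], TCP at [0.201, -0.592, 0.231] pointing down, gripper open.
Joint ranges: [-2.63, 2.63], [-0.92, 2.1], [0.06, 2.66], [-1.3, 4.44], [0, 2.69], [-3.02, 3.02]. Speed limits (rad/s): [2.22, 2.22, 2.79, 3.14, 3.14, 3.14].

INTERFACE

Orientations are given as a unit quaternion [x, y, z, w].
In Python, from workcell import bot, hand, kinematics, get_obs, vision, hand_in gives the robot as it stands. The module is installed in compiled form; this text tells all that it offers. Calls block until the motion is done:
- bot.reach(position, orientation): joint-space move of the TCP to a pose.
- bot.servo_line(position, ori=None, velocity=0.15): straight line of the TCP; ori=None keeps the orientation; velocity is the mean speed in m/s.
- bot.goto_joints(angles): joint-space move.
- hand.move_gripper(opening, strength=None): finger opening in m; strength is the grip in N (None keeps the last); returns when the fingers have stopped.
- bot.dwell(seconds).
- kinematics.solve_ik(position, orientation): joint angles nearest the present ones, or None.
- get_obs(): the state.
- vision.read_camera(name): name is "side" or "top" or "wrist"; returns a dict with "frame" (420x560x3 uint8, red, green, blue), "intrinsics" (3x3 intrinsics, pixels), "dist" ([k1, k2, p1, p2, k3] as OpenCV has them; the pictures are not rectified), "view" (4x4, takes a point from world to camera coordinates). Camera axes: x right, y down, z forward; pixel columns grow to the right and rows downward; lengths in m; the calibration is good to about 2 mm. A picture is of the moment at which its call begins. There is no depth.
A pose or a line that the arm cannot do raises bot.IKError and nothing moves.
- hand_in(): hands the job in; it is judged then, once.
The state is a dict: "time_s": time; "joint_pos": joint angles; "joint_vel": joint speeds; "joint_efforts": joint torques, N m; "position": TCP position; "orientation": TCP orientation; "wrist_force": force on the tool from outside, world axes, zero at the start; "ft_torque": the same for the moment, N m; "gripper_width": finger opening in m; "grip_force": force on a finger pad.
Only numpy, scipy, OpenCV 4.12 (cv2) and the standard library are available. Lean on these libraries where they do the work, as an engineer would, in place of code of your own. Each camera call takes 0.05 s, during which the arm holds its last target. There are 200 camera calls.

## Working session

There is one attempt and no reset: what is moved stays moved. The work goes in short steps, each a Python script; the robot and the scene stay as the last script left them, time stands still between calls to the robot, and variables do not carry over. Pictures are saved under pics/ and viewed, at most 10 in all, crops included, and the job is handed in when it is done.

```bash
mkdir -p pics && ls
cat > h.py <<'E'
import numpy as np, cv2
from scipy.spatial.transform import Rotation as R
from workcell import bot, hand, kinematics, get_obs, vision, hand_in
def ray(c,uv):
    n=cv2.undistortPoints(np.array([[uv]],float),c['intrinsics'],np.array(c['dist'],float))[0,0]
    V=np.array(c['view']);d=V[:3,:3].T@np.array([n[0],n[1],1.]);o=-V[:3,:3].T@V[:3,3]
    return o,d/np.linalg.norm(d)
def onz(c,uv,z):
    o,d=ray(c,uv);return o+d*(z-o[2])/d[2]
def tri(rs):
    A=np.zeros((3,3));b=np.zeros(3)
    for o,d in rs:
        P=np.eye(3)-np.outer(d,d);A+=P;b+=P@o
    p=np.linalg.solve(A,b);return p,[np.linalg.norm((np.eye(3)-np.outer(d,d))@(p-o)) for o,d in rs]
def proj(c,P):
    V=np.array(c['view']);return cv2.projectPoints(np.atleast_2d(np.array(P,float)),cv2.Rodrigues(V[:3,:3])[0],V[:3,3],np.array(c['intrinsics'],float),np.array(c['dist'],float))[0][:,0]
def save(n,im): cv2.imwrite('pics/'+n+'.png',im[:,:,::-1])
E
python3 - <<'E'
from h import *
import pickle
C={n:vision.read_camera(n) for n in('side','top','wrist')}
pickle.dump(C,open('c0.pkl','wb'))
for n in C: save(n+'0',C[n]['frame']); V=C[n]['view'];print(n,-V[:3,:3].T@V[:3,3],V[2,:3])
o=get_obs();print(o['position'],o['orientation'],o['time_s'],o['wrist_force'])
E
```

```text
pics
side [0.87284185 0.39438275 0.8138447 ] [-0.39019375 -0.5024101  -0.77157821]
top [ 0.45491272 -0.06762024  1.0283993 ] [ 0.1092796   0.01635665 -0.99387647]
wrist [ 0.2661006  -0.57037545  0.37325607] [-0.26008974 -0.08770742 -0.96159281]
[ 0.20049931 -0.59159139  0.23071868] [ 9.86681442e-01  1.62663570e-01 -9.59704566e-05 -5.33641246e-04] 0.15 [-0.19446086  0.75524549 -0.37449635]
```

View pics/top0.png

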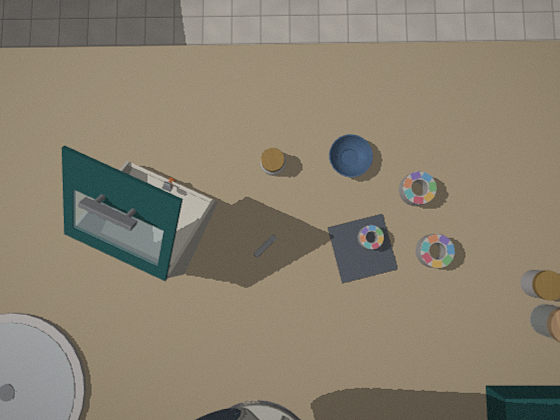

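View pics/side0.png

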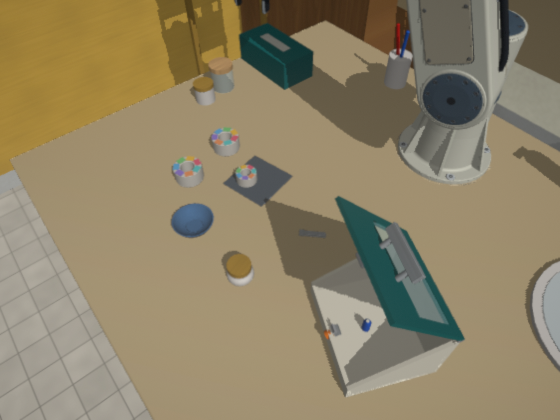

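The candidates for the organiser in the top view are (371,237) on the mat (the smallest), (419,188) and (437,251), both larger. I choose the one on the mat. Side view: the spindle is at (367,325), the orange button at (328,334), and the lid stands open. Next, one close composite crop to check the choice and the cabinet.

Run:
```python
from h import *
import pickle
C=pickle.load(open('c0.pkl','rb'))
t=C['top']['frame'];s=C['side']['frame']
a=cv2.resize(s[190:400,290:470],None,fx=2.2,fy=2.2,interpolation=cv2.INTER_CUBIC)
b=cv2.resize(t[135:290,50:225],None,fx=2.2,fy=2.2,interpolation=cv2.INTER_CUBIC)
c=cv2.resize(t[160:290,320:470],None,fx=1.6,fy=1.6,interpolation=cv2.INTER_CUBIC)
im=np.zeros((560,790,3),np.uint8)
im[:a.shape[0],:a.shape[1]]=a;im[:b.shape[0],400:400+b.shape[1]]=b;im[345:345+c.shape[0],400:400+c.shape[1]]=c
save('crop',im)
for uv in [(371,237),(419,188),(437,251)]:print(onz(C['top'],uv,.034).round(4))
T=C['top']
for uv in [(205,195),(170,275),(130,163)]:print(onz(T,uv,.04).round(3))
# organiser: non-grey blob on the mat
hsv=cv2.cvtColor(t,cv2.COLOR_RGB2HSV)
dark=((hsv[...,2]<90)&(hsv[...,1]<110)).astype(np.uint8)
n,l,st,ce=cv2.connectedComponentsWithStats(dark)
for i in range(1,n):
    if 1000<st[i,4]<9000:print(st[i],ce[i].round(1))
blue=((hsv[...,0]>110)&(hsv[...,0]<128)&(hsv[...,1]>150)).astype(np.uint8)
for nm in C:
    h=cv2.cvtColor(C[nm]['frame'],cv2.COLOR_RGB2HSV)
    for k,lo,hi in(('blue',(108,150,40),(128,255,255)),('orange',(3,170,120),(14,255,255))):
        m=cv2.inRange(h,lo,hi);n,l,st,ce=cv2.connectedComponentsWithStats(m)
        print(nm,k,[(st[i].tolist(),ce[i].round(1).tolist()) for i in range(1,n) if st[i,4]>8])
```

```text
[ 0.4836 -0.253   0.034 ]
[ 0.5915 -0.3624  0.034 ]
[ 0.4522 -0.3961  0.034 ]
[0.579 0.113 0.04 ]
[0.403 0.188 0.04 ]
[0.652 0.283 0.04 ]
side blue [([401, 31, 8, 26, 62], [404.7, 41.9]), ([363, 322, 8, 9, 45], [366.1, 326.0])]
side orange [([324, 331, 6, 8, 22], [326.2, 333.9])]
top blue []
top orange []
wrist blue []
wrist orange []
```

View pics/crop.png

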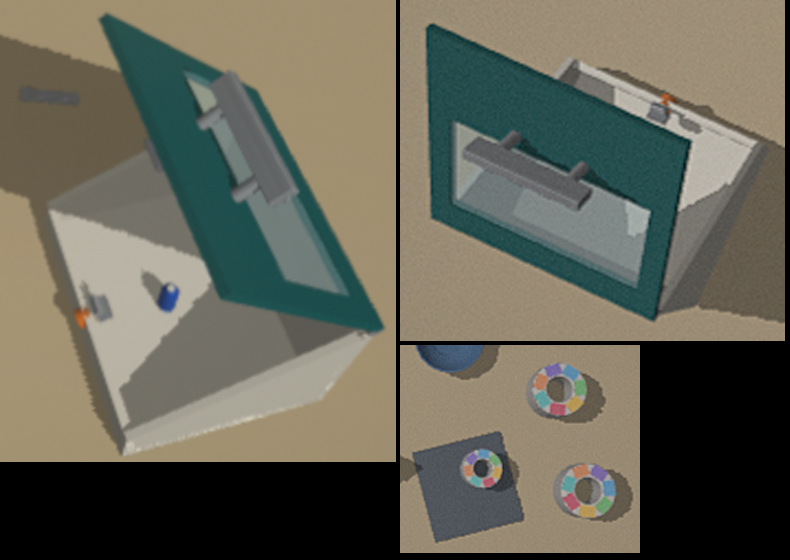

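The top view confirms the smallest ring on the mat at (371,237). The cabinet front wall, with the button, runs from (130,163) to (214,202) in the top view. The hinge is on the lower-left side. Next I triangulate the corners.

Run:
```python
from h import *
import pickle
C=pickle.load(open('c0.pkl','rb'));T=C['top'];S=C['side']
def s(u,v):return ray(S,(290+(u-.5)/2.2,190+(v-.5)/2.2))
def t(u,v):return ray(T,(50+(u-400.5)/2.2,135+(v-.5)/2.2))
P={}
for k,a,b in[('frontL',(125,452),(575,62)),('frontR',(50,205),(760,148)),('hingeL',(380,328),(432,218)),('hingeR',(258,90),(658,318)),('freeL',(222,298),(430,25)),('freeR',(103,15),(690,143)),('button',(80,317),(666,98)),('barL',(285,197),(470,150)),('barR',(228,78),(588,200))]:
    P[k],r=tri([s(*a),t(*b)]);print(k,P[k].round(4),np.round(r,4))
d=lambda a,b:np.linalg.norm(P[a]-P[b])
print(d('frontL','frontR'),d('hingeL','hingeR'),d('freeL','freeR'),d('hingeL','freeL'),d('hingeR','freeR'))
print('spindle top',onz(S,(366.5,322),.046),'base',onz(S,(366,330),.012))
for nm,c in(('top',T),('side',S)):
    # mat
    f=c['frame'];h=cv2.cvtColor(f,cv2.COLOR_RGB2HSV)
    if nm=='top':
        hh=f[200:290,320:410].astype(int); m=((hh.sum(2)<260)).astype(np.uint8)*255
        m=(hh[...,2]>hh[...,0]-5).astype(np.uint8)*255
        n,l,st,ce=cv2.connectedComponentsWithStats(m);i=1+np.argmax(st[1:,4]);mm=(l==i).astype(np.uint8)
        r=cv2.minAreaRect(cv2.findContours(mm,0,2)[0][0]);print(r)
        for q in cv2.boxPoints(r):print(onz(c,q+[320,200],.004))
    # organiser: top ring bright/saturated
    x0,y0,w=(355,222,34) if nm=='top' else (232,162,28)
    cr=f[y0:y0+w,x0:x0+w].astype(int);m=(cr.max(2)>125).astype(np.uint8)
    n,l,st,ce=cv2.connectedComponentsWithStats(m);i=1+np.argmax(st[1:,4]);
    cn=max(cv2.findContours((l==i).astype(np.uint8),0,1)[0],key=len);e=cv2.fitEllipse(cn);print(nm,'org',st[i],e)
    print(onz(c,np.array(e[0])+[x0,y0],.025))
```

```text
frontL [0.658  0.2933 0.0151] [0.0006 0.0006]
frontR [0.5639 0.0944 0.0363] [0.0009 0.0009]
hingeL [0.4908 0.3676 0.1521] [0.0015 0.0015]
hingeR [0.3987 0.1671 0.1517] [0.0033 0.0033]
freeL [0.631  0.3041 0.298 ] [0.0007 0.0007]
freeR [0.5381 0.1044 0.3004] [0.0006 0.0006]
button [0.6158 0.1917 0.0351] [0.0005 0.0005]
barL [0.5375 0.2795 0.2761] [0.0006 0.0006]
barR [0.4962 0.1893 0.2763] [0.0027 0.0027]
0.22103127043596907 0.22064815780580924 0.22022253607089534 0.21204234888340667 0.2132872100011383
spindle top [0.5443992  0.22565406 0.046     ] base [0.54264354 0.22918011 0.012     ]
((42.19203186035156, 47.81947326660156), (57.55220031738281, 56.921146392822266), 75.3791275024414)
[ 0.50737725 -0.16033838  0.004     ]
[ 0.53930711 -0.28620241  0.004     ]
[ 0.41356226 -0.31489937  0.004     ]
[ 0.38225028 -0.19073723  0.004     ]
top org [  3   3  26  24 374] ((15.810855865478516, 14.725028038024902), (22.9957218170166, 24.47301483154297), 104.14447784423828)
[ 0.48445908 -0.25431348  0.025     ]
side org [  0   0  24  25 437] ((12.409905433654785, 11.488877296447754), (19.421424865722656, 28.576101303100586), 139.8545684814453)
[ 0.48591661 -0.25757597  0.025     ]
```

```bash
cat >> h.py <<'E'
yaw=np.arctan2(.416,-.909)
XC=np.array([np.cos(yaw),np.sin(yaw),0]);YC=np.array([-np.sin(yaw),np.cos(yaw),0]);Z=np.array([0,0,1.])
HM=np.array([.4447,.2674,.151])  # hinge middle
def tool(zd,yd):
    zd=zd/np.linalg.norm(zd);yd=yd-zd*(yd@zd);yd/=np.linalg.norm(yd)
    return R.from_matrix(np.c_[np.cross(yd,zd),yd,zd]).as_quat()
def tilt(head,a,s=1):  # tool leaning: points to heading, a from vertical
    h=np.array([np.cos(head),np.sin(head),0]);return tool(np.sin(a)*h-np.cos(a)*Z,s*np.array([-h[1],h[0],0]))
E
python3 - <<'E'
from h import *
import pickle
C=pickle.load(open('c0.pkl','rb'))
print('tcp px',proj(C['side'],[.2,-.592,.231]),proj(C['top'],[.2,-.592,.231]),'base',proj(C['side'],[0,0,0.0]))
# arm geometry from tool-down IK
A=[];bz=[];br=[]
for r in(.4,.5,.6,.7):
  for z in(.1,.2,.3):
    a=-1.246;q=kinematics.solve_ik([r*np.cos(a),r*np.sin(a),z],[.9867,.1627,0,0])
    if q is None: continue
    A.append([1,np.cos(q[1]),np.cos(q[1]+q[2]),0*1]);bz.append(z);br.append((r,q))
M=[];y=[]
for (r,q),z in zip(br,bz):
    M.append([1,0,np.cos(q[1]),np.cos(q[1]+q[2]),-np.sin(q[1]+q[2])]);y.append(z)
    M.append([0,1,np.sin(q[1]),np.sin(q[1]+q[2]),np.cos(q[1]+q[2])]);y.append(r)
s,res,_,_=np.linalg.lstsq(np.array(M),np.array(y),rcond=None);print('h-tool,a1,L2,L3,e',s.round(4),res)
sp=np.array([.541,.227,.036]);org=np.array([.485,-.2555,.03])
for a in(30,40):
  for sg in(1,-1):
    o=tilt(yaw,np.radians(a),sg);d=R.from_quat(o).as_matrix()[:,2]
    for up in(0,.06):
      q=kinematics.solve_ik(sp+.019*d+up*Z,o);print('place',a,sg,up,None if q is None else np.round(q,2))
    for hd in(yaw-.88,yaw-.88-.5,yaw-.88+.7,yaw-.88-1.57):
      o=tilt(hd,np.radians(a),sg);d=R.from_quat(o).as_matrix()[:,2]
      q=kinematics.solve_ik(org+.019*d,o);print('pick',round(hd,2),None if q is None else np.round(q,2))
E
```

```text
tcp px [[251.61551125  12.33211985]] [[599.4251785 401.1602375]] base [[442.53913026 150.2905959 ]]
h-tool,a1,L2,L3,e [-0.0487  0.      0.5681  0.4943  0.0585] [2.53862601e-13]
place 30 1 0 [0.23 0.77 1.58 0.33 1.24 2.05]
place 30 1 0.06 [0.23 0.69 1.57 0.32 1.33 2.08]
pick 1.83 [-0.67  0.73  1.67  0.33  1.19  2.02]
pick 1.33 [-0.75  0.67  1.81  0.54  1.    2.25]
pick 2.53 [-0.52  0.78  1.57  0.05  1.31  1.64]
pick 0.26 [-0.74  0.53  2.17  1.29  0.45  2.51]
place 30 -1 0 [ 0.23  0.77  1.58  0.33  1.24 -1.09]
place 30 -1 0.06 [ 0.23  0.69  1.57  0.32  1.33 -1.06]
pick 1.83 [-0.67  0.73  1.67  0.33  1.19 -1.12]
pick 1.33 [-0.75  0.67  1.81  0.54  1.   -0.89]
pick 2.53 [-0.52  0.78  1.57  0.05  1.31 -1.5 ]
pick 0.26 [-0.74  0.53  2.17  1.29  0.45 -0.63]
place 40 1 0 [0.19 0.85 1.48 0.39 1.42 2.01]
place 40 1 0.06 [0.19 0.77 1.48 0.38 1.5  2.04]
pick 1.83 [-0.7   0.82  1.58  0.38  1.36  1.97]
pick 1.33 [-0.81  0.75  1.76  0.63  1.15  2.15]
pick 2.53 [-0.52  0.87  1.45  0.06  1.51  1.64]
pick 0.26 [-0.83  0.59  2.22  1.63  0.61  2.09]
place 40 -1 0 [ 0.19  0.85  1.48  0.39  1.42 -1.13]
place 40 -1 0.06 [ 0.19  0.77  1.48  0.38  1.5  -1.1 ]
pick 1.83 [-0.7   0.82  1.58  0.38  1.36 -1.17]
pick 1.33 [-0.81  0.75  1.76  0.63  1.15 -0.99]
pick 2.53 [-0.52  0.87  1.45  0.06  1.51 -1.51]
pick 0.26 [-0.83  0.59  2.22  1.63  0.61 -1.05]
```

View pics/wrist0.png

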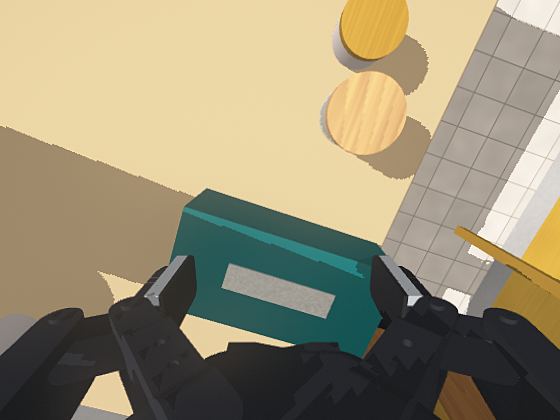

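Side view shows the finger tips near (251,12), exactly where the calibration projects the TCP, so cameras and geometry agree. The wrist view shows only the teal box and two wooden lids. Next I take a wrist look at the spindle and then at the ring.

```bash
cat >> h.py <<'E'
def blob(c,lo,hi,k=20):
    h=cv2.cvtColor(c['frame'],cv2.COLOR_RGB2HSV);m=cv2.inRange(h,lo,hi)
    n,l,st,ce=cv2.connectedComponentsWithStats(m);return [(st[i].tolist(),ce[i].round(1).tolist()) for i in np.argsort(-st[1:,4])[:4]+1 if st[i,4]>k],m
E
python3 - <<'E'
from h import *
import pickle
C=pickle.load(open('c0.pkl','rb'));W=C['wrist'];o=get_obs()
T=np.eye(4);T[:3,:3]=R.from_quat(o['orientation']).as_matrix();T[:3,3]=o['position']
X=np.array(W['view'])@T   # tool->cam
def pw(pos,q,P):
    t=np.eye(4);t[:3,:3]=R.from_quat(q).as_matrix();t[:3,3]=pos
    return proj(dict(W,view=X@np.linalg.inv(t)),P)
sp=np.array([.541,.227,.046]);q=tilt(yaw,np.radians(40),-1)
for b,u in((.05,.1),(.1,.1),(.1,.06),(.12,.12)):
    p=sp-b*XC+u*Z;print(b,u,pw(p,q,[sp,sp-.034*Z]).round(0).tolist(),kinematics.solve_ik(p,q) is not None)
q1=sp-.1*XC+.06*Z
wp=sp-.16*XC+.12*Z
bot.reach(wp,q);print(get_obs()['time_s'])
bot.servo_line(q1,velocity=.2)
c=vision.read_camera('wrist');pickle.dump(c,open('c1.pkl','wb'));save('w1',c['frame'])
b,m=blob(c,(108,120,30),(128,255,255));print(b);print(get_obs()['time_s'],get_obs()['wrist_force'])
E
```

```text
0.05 0.1 [[282.0, 233.0], [282.0, 244.0]] True
0.1 0.1 [[282.0, 184.0], [282.0, 199.0]] True
0.1 0.06 [[282.0, 162.0], [282.0, 181.0]] True
0.12 0.12 [[282.0, 177.0], [282.0, 192.0]] True
3.3
[([275, 161, 14, 27, 115], [284.3, 172.0])]
3.925 [-0.64792937 -0.44236348  0.04350487]
```

View pics/w1.png

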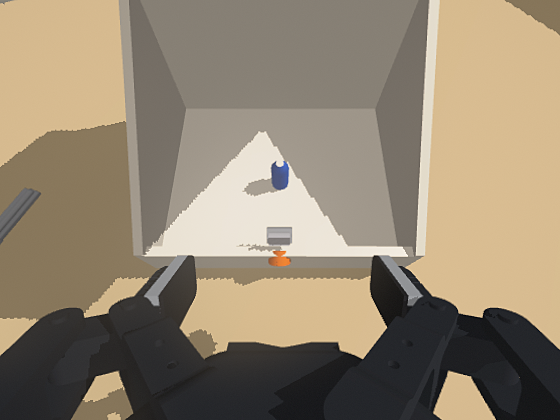

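The wrist view shows the spindle from its top at (280,161) to its foot near (280,188). The button is at (280,258) and the cabinet is square to the tool. The rear floor corners are at (186,108) and (376,108).

Run:
```python
from h import *
import pickle
c=pickle.load(open('c1.pkl','rb'))
h=cv2.cvtColor(c['frame'],cv2.COLOR_RGB2HSV)
m=cv2.inRange(h[155:200,265:300],(105,80,20),(130,255,255))
ys,xs=np.nonzero(m);print('col range',265+xs.min(),265+xs.max(),'rows',155+ys.min(),155+ys.max())
print('guess model', proj(c,[[.541,.227,.046],[.541,.227,.012]]).round(1).tolist())
for uv,z in(((280.3,161.5),.046),((280.3,185.5),.012),((186,108),.012),((376,108),.012)):print(uv,onz(c,uv,z).round(4))
a,b=onz(c,(186,108),.012),onz(c,(376,108),.012);mid=(a+b)/2;print('width',np.linalg.norm(a-b),'floorrear->spindle',mid-.093*XC,'yaw',np.degrees(np.arctan2(*(a-b)[[1,0]]))-90)
# sides of blue body vs floor foot: project cylinder bottom front point
for x in[(.541,.227),(.537,.229),(.539,.228)]:
    P=np.r_[x,.012]; print(x,proj(c,[P-.008*XC,P+.034*Z+.0035*XC]).round(1).tolist())
```

```text
col range 272 288 rows 161 188
guess model [[284.1, 162.1], [284.0, 181.5]]
(280.3, 161.5) [0.5391 0.2243 0.046 ]
(280.3, 185.5) [0.5435 0.2219 0.012 ]
(186, 108) [0.4132 0.1679 0.012 ]
(376, 108) [0.4996 0.3564 0.012 ]
width 0.2074307408626813 floorrear->spindle [0.54096962 0.22347168 0.012     ] yaw -204.63260574674453
(0.541, 0.227) [[284.0, 188.8], [284.1, 158.7]]
(0.537, 0.229) [[284.2, 184.7], [284.3, 154.3]]
(0.539, 0.228) [[284.1, 186.8], [284.2, 156.5]]
```

Run:
```python
from h import *
import pickle
q=tilt(yaw-.88,np.radians(40),-1);d=R.from_quat(q).as_matrix()[:,2]
sp=np.array([.541,.227,.046])
bot.servo_line(sp-.16*XC+.12*Z,velocity=.25)
g=np.array([.485,-.2555,.030])+.019*d
hd=np.array([np.cos(yaw-.88),np.sin(yaw-.88),0])
bot.reach(g-.06*hd+.10*Z,q)
c=vision.read_camera('wrist');pickle.dump(c,open('c2.pkl','wb'));save('w2',c['frame']);o=get_obs();print(o['time_s'],o['position'])
print(proj(c,[[.485,-.2555,.034],[.485,-.2555,.004],[.485,-.2555,.03]+.027*hd]))
```

```text
6.3167 [ 0.49823273 -0.30074856  0.11550138]
[[282.44434425 228.0641319 ]
 [282.52837564 239.05987227]
 [282.54059439 201.49157972]]
```

View pics/w2.png

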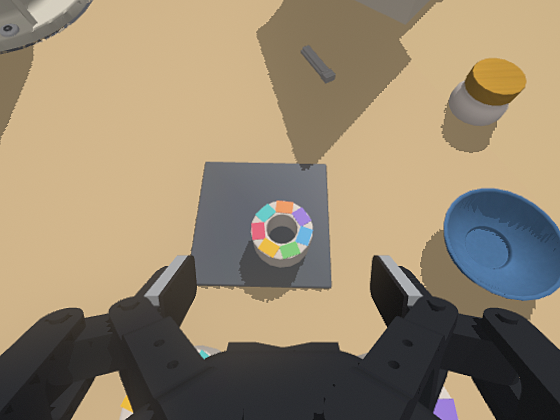

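The ring is centred at (282,229), within a pixel of the prediction. Only this ring lies on the mat; the larger ones peek out at the bottom edge. Next: grasp and lift.

Run:
```python
from h import *
import pickle
q=tilt(yaw-.88,np.radians(40),-1);d=R.from_quat(q).as_matrix()[:,2]
g=np.array([.485,-.2555,.029])+.019*d
bot.servo_line(g,velocity=.12)
o=get_obs();print(o['time_s'],o['position']-g,o['wrist_force'])
hand.move_gripper(.03,30)
o=get_obs();print(o['gripper_width'],o['grip_force'],o['wrist_force'])
bot.servo_line(g+.12*Z,velocity=.15)
o=get_obs();print(o['time_s'],o['gripper_width'],o['grip_force'],o['wrist_force'])
c=vision.read_camera('wrist');pickle.dump(c,open('c3.pkl','wb'));save('w3',c['frame'])
print(proj(c,[[.485,-.2555,.154],[.485,-.2555,.124]]), o['position'])
```

```text
7.4417 [ 0.00050919 -0.00058208  0.00050308] [-0.01534113 -0.73269232  0.89893483]
0.05261459678402457 31.598289404064417 [-0.44095124 -2.65287935  5.1089657 ]
8.8 0.05246063651562563 31.479077842086554 [0.666017   0.40909291 0.45665052]
[[284.47163942 274.28583753]
 [284.33934064 285.5365222 ]] [ 0.48142244 -0.24340724  0.13365216]
```

View pics/w3.png

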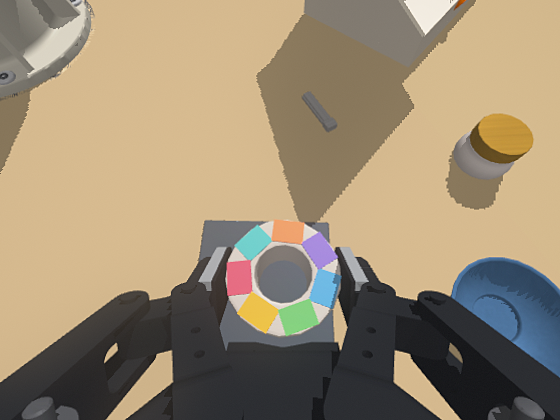

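The ring is held level; its hole is centred at (283,273), about 1 mm from the expected spot. Next I carry it to hover over the spindle, and measure the spindle through the hole.

Run:
```python
from h import *
import pickle
q=tilt(yaw,np.radians(40),-1);d=R.from_quat(q).as_matrix()[:,2]
S=np.array([.540,.2237,0])
P=lambda b,z:S-b*XC+z*Z+.019*d
bot.reach(P(.16,.16),q);print(get_obs()['time_s'])
bot.servo_line(P(.04,.10),velocity=.15)
c=vision.read_camera('wrist');b,m=blob(c,(108,120,30),(124,255,255),8);print('far',b,proj(c,[S+.046*Z,S+.012*Z]).tolist())
bot.servo_line(P(0,.088),velocity=.12)
c=vision.read_camera('wrist');pickle.dump(c,open('c4.pkl','wb'));save('w4',c['frame'])
b,m=blob(c,(108,120,30),(124,255,255),8);print(b,proj(c,[S+.046*Z,S+.012*Z,S+.093*Z,S+.063*Z]).tolist())
o=get_obs();print(o['time_s'],o['gripper_width'],o['wrist_force'],o['position']-P(0,.088))
cv2.imwrite('pics/w4c.png',cv2.resize(c['frame'][180:380,180:400,::-1],None,fx=2.5,fy=2.5))
```

```text
10.525
far [] [[284.319151990798, 233.04106582971644], [284.1694209245584, 247.09564653642988]]
[([288, 282, 8, 19, 45], [292.9, 291.0])] [[284.3208828989823, 290.16355498969943], [284.1689743112862, 297.63649070181765], [284.64664942055725, 274.1519571840435], [284.4187293703765, 285.3523345455053]]
12.1667 0.053187902249199795 [-0.14880583  0.00507268 -1.16818923] [ 0.00104875 -0.0001492   0.00032066]
```

View pics/w4c.png

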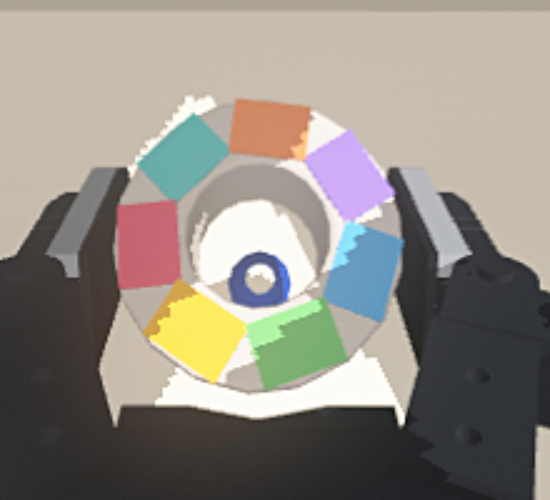

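Through the hole the spindle top shows at image (284,292), against (284,290) predicted. It is aligned to about 1 mm, so I lower the ring.

Run:
```python
from h import *
import pickle
q=tilt(yaw,np.radians(40),-1);d=R.from_quat(q).as_matrix()[:,2]
S=np.array([.540,.2237,0])
P=lambda b,z:S-b*XC+z*Z+.019*d
for z in(.062,.046,.0395,.038,.0370):
    bot.servo_line(P(0.0005,z),velocity=.06);o=get_obs();print(z,round(o['time_s'],2),o['wrist_force'].round(1) if hasattr(o['wrist_force'],'round') else o['wrist_force'],round(o['position'][2]-P(0,z)[2],4))
    if abs(o['wrist_force'][2])>8: break
hand.move_gripper(.080)
o=get_obs();print(o['time_s'],o['wrist_force'],o['gripper_width'])
c=vision.read_camera('wrist')
bot.servo_line(P(.03,.075),velocity=.15)
c=vision.read_camera('wrist');s=vision.read_camera('side');pickle.dump((c,s),open('c5.pkl','wb'))
im=np.zeros((420,790,3),np.uint8);im[:,:420]=c['frame'][:,70:490];im[:370,420:]=cv2.resize(s['frame'][240:425,280:465],(370,370))[:, :370];save('p5',im)
print(proj(c,[S+.042*Z,S+.046*Z]).tolist(),get_obs()['time_s'])
```

```text
0.062 12.75 [-0.  -0.1 -1. ] -0.0003
0.046 13.17 [ 0.5  0.6 -0.3] -0.0004
0.0395 13.43 [-0.3  0.1 -1.2] -0.0003
0.038 13.68 [ 0.4  0.5 -1.4] 0.0
0.037 13.93 [ 0.3 -0.7  4.8] 0.0007
14.3167 [-0.18787149  0.58210546  0.30987512] 0.07995079600703625
[[284.7455949218664, 238.55286582399924], [284.77468058299525, 236.45619241729213]] 14.9333
```

View pics/p5.png

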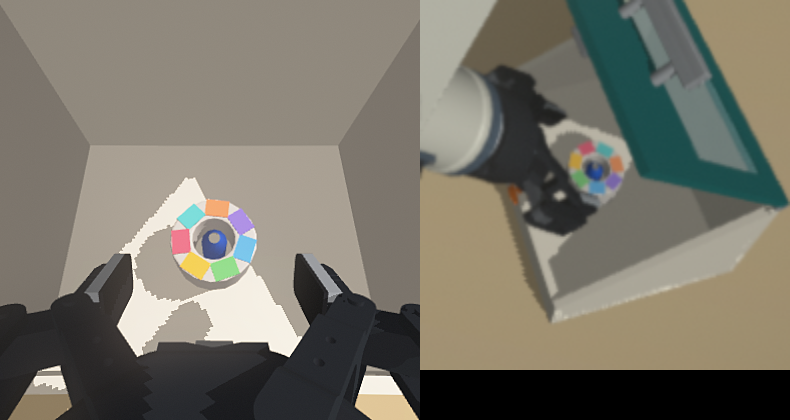

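The ring is fully down on the spindle: it is flat around (213,240) in the wrist view, with the blue tip showing through. Next: retreat, go over the lid edge, and swing the lid shut with closed fingers.

```bash
cat >> h.py <<'E'
S=np.array([.540,.2237,0]);H=S+.10*XC+.150*Z
def lidax(th):
    f=th-np.pi/6;return -XC*np.cos(f)+Z*np.sin(f), XC*np.sin(f)+Z*np.cos(f)
def press(th,l=.187,off=0.):
    u,n=lidax(th);return H+l*u+(.008+off)*n
def ptilt(th): return tilt(yaw,np.radians(30-50*np.clip(th/1.3,0,1)),-1)
E
python3 - <<'E'
from h import *
q=tilt(yaw,np.radians(40),-1);d=R.from_quat(q).as_matrix()[:,2]
P=lambda b,z:S-b*XC+z*Z+.019*d
pts=[press(1.3,off=.06)+.06*Z-.02*XC, press(1.3,off=.04)]
for p in pts+[press(t) for t in(1.3,1,.5,.2,0)]:
    t=1.3 if p is pts[0] else 1
print([kinematics.solve_ik(press(t),ptilt(t)) is not None for t in np.arange(0,1.4,.1)])
bot.servo_line(P(.17,.13),velocity=.25)
hand.move_gripper(0.0)
bot.servo_line(P(.17,.36),velocity=.3)
print(get_obs()['time_s'])
bot.reach(press(1.3,off=.05)+.05*Z,ptilt(1.3))
bot.servo_line(press(1.3,off=.02),velocity=.15)
o=get_obs();print(o['time_s'],o['position'],o['wrist_force'],o['gripper_width'])
for t in np.arange(1.3,1.0,-.1):
    bot.servo_line(press(t),ptilt(t),velocity=.1);o=get_obs();print(round(t,2),round(o['time_s'],2),np.round(o['wrist_force'],1),np.round(o['position']-press(t),4))
E
```

```text
[True, True, True, True, True, True, True, True, True, True, True, True, True, True]
17.3333
18.925 [0.55343834 0.21768792 0.30092661] [ 0.32302927  1.09165526 -0.39127696] 0.000143969642820151
1.3 19.27 [-0.3 -0.5 -0.2] [ 0.0001 -0.0003 -0.0002]
1.2 19.61 [-0.9 -0.3  0.6] [ 0.0002 -0.0004  0.0001]
1.1 19.94 [-0.1  0.6 -0.1] [-0.0002 -0.0002  0.0001]
1.0 20.27 [-1.3 -0.8 -0.1] [-0.0003 -0.0001  0.0001]
```

Run:
```python
from h import *
s=vision.read_camera('side')
h=cv2.cvtColor(s['frame'],cv2.COLOR_RGB2HSV);m=cv2.inRange(h,(80,100,30),(100,255,255));m[:120]=0
n,l,st,ce=cv2.connectedComponentsWithStats(m);i=1+np.argmax(st[1:,4]);ys,xs=np.nonzero(l==i);print(st[i],'leftmost',xs.min(),ys[xs.argmin()],'topmost',xs[ys.argmin()],ys.min())
for t in(1.3,1.2,1.1,1.0,.9):
    u,n=lidax(t);print(t,proj(s,[H+.212*u-k*.11*YC for k in(-1,1)]).round(0).tolist())
o=get_obs();print(o['time_s'],o['position'])
```

```text
[ 314  223  149  126 6173] leftmost 314 223 topmost 314 223
1.3 [[334.0, 197.0], [390.0, 325.0]]
1.2 [[325.0, 205.0], [377.0, 332.0]]
1.1 [[317.0, 214.0], [366.0, 340.0]]
1.0 [[310.0, 222.0], [357.0, 347.0]]
0.9 [[305.0, 230.0], [350.0, 354.0]]
20.325 [0.59644934 0.19779021 0.24326407]
```

The lid follows: its corner is now at (314,223), about 1.0 rad. I continue down to the latch.

Run:
```python
from h import *
for t in np.arange(.85,.1,-.15):
    bot.servo_line(press(t),ptilt(t),velocity=.12);o=get_obs();print(round(t,2),round(o['time_s'],2),np.round(o['wrist_force'],1))
n=lidax(0)[1]
bot.servo_line(press(0,off=.015),ptilt(0),velocity=.1)
for off in np.arange(.010,-.0101,-.002):
    bot.servo_line(press(0,off=off),ptilt(0),velocity=.05);o=get_obs();f=np.array(o['wrist_force'])@n
    print('off',round(off,4),round(o['time_s'],2),'Fn',round(f,1),'res',round((o['position']-press(0,off=off))@n,4))
    if f>22: break
```

```text
0.85 20.71 [-0.   0.5 -0.1]
0.7 21.09 [-0.6  0.   0.6]
0.55 21.48 [0.4 0.1 0.1]
0.4 21.86 [-0.   0.2 -0.7]
0.25 22.24 [ 0.4 -0.5 -0.5]
off 0.01 22.96 Fn -0.5 res 0.0009
off 0.008 23.21 Fn 5.8 res 0.0014
off 0.006 23.46 Fn 11.0 res 0.0023
off 0.004 23.71 Fn 19.3 res 0.0039
off 0.002 23.96 Fn 2.4 res 0.0029
off 0.0 24.21 Fn 4.7 res 0.0002
off -0.002 24.46 Fn 15.0 res 0.002
off -0.004 24.71 Fn 25.8 res 0.0038
```

The force built to 19 N, dropped as the latch snapped, then hit a hard stop right at the modelled face height, so the lid is latched. Next: grip the handle bar across its thickness.

```bash
cat >> h.py <<'E'
U,N=lidax(0)
C0=H+.145*U+.038*N
def hq():
    r=[]
    for s in(1,-1):
        q=tool(-N,s*U);j=kinematics.solve_ik(C0+.09*N,q)
        if j is not None:r.append((abs(j[5]),q))
    return min(r,key=lambda a:a[0])[1]
HT=C0-.019*N
E
python3 - <<'E'
from h import *
bot.servo_line(press(0,off=.10),velocity=.2)
Q=hq();print(kinematics.solve_ik(HT,Q).round(2))
bot.reach(HT+.10*N,Q)
hand.move_gripper(.05,20)
c=vision.read_camera('wrist');g=cv2.cvtColor(c['frame'],cv2.COLOR_RGB2GRAY)
import pickle;pickle.dump(c,open('c6.pkl','wb'))
print('bar ends px',proj(c,[C0+.05*YC+.01*N,C0-.05*YC+.01*N]).round(0).tolist(),get_obs()['time_s'])
bot.servo_line(HT+.02*N,velocity=.15)
bot.servo_line(HT,velocity=.06);o=get_obs();f=np.array(o['wrist_force']);print(o['time_s'],'Fu',f@U,'Fn',f@N,'res',(o['position']-HT)@N)
if np.linalg.norm(f)<6:
    hand.move_gripper(.0,20)
    o=get_obs();f=np.array(o['wrist_force']);print(o['time_s'],'w',o['gripper_width'],'grip',o['grip_force'],'Fu',f@U,'Fn',f@N,'Fy',f@YC)
E
```

```text
[0.19 0.71 1.48 0.3  1.4  0.5 ]
bar ends px [[283.0, 276.0], [283.0, 151.0]] 27.375
28.5417 Fu -0.002073755884296394 Fn 0.6261363164208533 res -0.000307442887194255
28.975 w 0.009652498716794094 grip 25.098094046115875 Fu 0.39715428672502695 Fn 1.0617921829376227 Fy -0.37557114823591725
```

The bar is gripped at 9.7 mm with almost no side force. I firm up the grip and pull in small steps.

Run:
```python
from h import *
Q=hq()
hand.move_gripper(.0,60)
p0=np.array(get_obs()['position']);f0=np.array(get_obs()['wrist_force'])@N
F=lambda:np.mean([np.array(get_obs()['wrist_force'])@N for _ in range(3)])
pull=0
for k in(.004,.008,.010,.0115):
    bot.servo_line(HT+k*N,velocity=.05);bot.dwell(.1);o=get_obs();f=F();d=(np.array(o['position'])-p0)@N
    print(k,round(o['time_s'],2),'moved',round(d,4),'Fn',round(f,2),'w',round(o['gripper_width'],4))
    if f<-9.3 or d>.0115: break
c=vision.read_camera('wrist');s=vision.read_camera('side')
for _ in range(3): bot.dwell(.4);o=get_obs();print(round(o['time_s'],2),round(F(),2),round((np.array(o['position'])-p0)@N,4))
im=np.zeros((420,790,3),np.uint8);im[:,:420]=c['frame'][:,70:490];im[:370,420:]=cv2.resize(s['frame'][220:405,280:465],(370,370));save('p6',im)
```

```text
0.004 29.54 moved 0.0032 Fn -3.48 w 0.0091
0.008 29.89 moved 0.0073 Fn -7.89 w 0.0089
0.01 30.24 moved 0.0094 Fn -10.33 w 0.0092
30.74 -8.66 0.0096
31.14 -8.87 0.0096
31.54 -10.21 0.0096
```

View pics/p6.png

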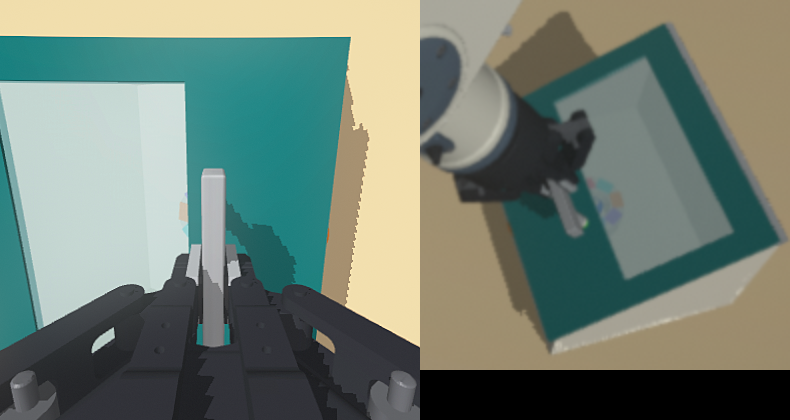

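The lid is shut and a green band shows on a stem at (583,222) in the picture. The pull held at 9 to 10 N for over a second. Now I ease back, release and retreat.

Run:
```python
from h import *
bot.dwell(.2)
bot.servo_line(HT,velocity=.05);f=np.array(get_obs()['wrist_force']);print('Fn',f@N)
hand.move_gripper(.05,20)
bot.servo_line(HT+.12*N,velocity=.12)
bot.dwell(.3)
s=vision.read_camera('side')
h=cv2.cvtColor(s['frame'],cv2.COLOR_RGB2HSV);m=cv2.inRange(h,(80,100,20),(100,255,255));m[:200]=0
ys,xs=np.nonzero(m);i=(xs+ys).argmax();j=ys.argmax();print('right/bottom corners',xs[i],ys[i],xs[j],ys[j])
for t in(0,.05,.1):
    u,n=lidax(t);print(t,proj(s,[H+.212*u+.11*YC*k+.008*n for k in(1,-1)]).round(1).tolist())
g=cv2.inRange(h[220:405,280:465],(45,90,60),(75,255,255));print('green px',int((g>0).sum()))
o=get_obs();print(o['time_s'],o['wrist_force'],o['gripper_width'])
```

```text
Fn -0.3343013041921596
right/bottom corners 459 340 345 390
0 [[307.2, 279.8], [343.5, 389.4]]
0.05 [[305.1, 278.0], [341.4, 388.5]]
0.1 [[303.2, 276.0], [339.6, 387.4]]
green px 0
34.0583 [-0.03598494 -0.76772268  0.01809028] 0.04987713842396981
```

The lid corner is at (345,390), matching the shut angle. No green shows any more, and the robot is clear.

```bash
python3 -c "
from h import *
print(hand_in())"
```

```text
the job is handed in; nothing more can be done
None
```

The job is handed in, no verdict returned: the smallest organiser is down on the spindle, the lid is latched, the handle took 9–10 N for over a second (green band showing) and was released; the dish, clipper and jar were not touched as far as I could tell, though I took no final picture of them.

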